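Turn the pantry carousel until the knob-lidded jar faces the pointer

TASK

Turn the pantry carousel by pushing the pegs on its rim with the fingertips, gently, until the squat jar with the ball knob on its lid stands squarely behind the fixed pointer at the front of the stand. Do not touch, lift or tip any of the things standing on the tray or beside it: they ride round on the tray, each on its own place. Then let go and leave the tray at rest.

Things in the scene. Friction and masses are not known exactly. Their poses are not given: they have to be found in the camera images.
- stand: The carousel's steel stand, fixed to the table. Origin on the table at the turning axis; z up; its front is its own -x axis, where a low tongue 50 mm wide reaches 210 mm from the axis and carries the pointer. Its place and yaw differ from start to start; its front is within about 0.5 rad of facing the robot.
- pointer (a point): The fixed pointer: centre of the top of a dark steel block of 32 mm square section standing corner-first on the stand's tongue, 165 mm in front of the turning axis, top 34 mm above the table (lower than the tray).
- tray_top (a point): Centre of the top face of the round white tray (270 mm across, 15 mm thick, top 45 mm above the table), on the turning axis; turns with it, z up. Six upright wooden pegs, 20 mm in diameter, stand on the rim 120 mm from the axis, at 30, 90, 150, 210, 270 and 330 degrees from the tray's own x axis (counter-clockwise from above); they rise 30 mm above the tray's face.
- tray (a joint): Angle turned by the tray since the start, rad, 0 at the start, positive counter-clockwise from above; range -12.6 to 12.6. It turns either way on a bearing with light friction (about 1.5 N at a peg turns it) and stops soon after the push stops.
- knob_jar_mid (a point): Middle, 36 mm above its foot, of the wanted jar: squat glass jar 58 mm in diameter with a flat wooden lid and a 20 mm wooden ball knob, 73 mm high in all. Stands loose on the tray, about 48 mm from the axis, z up.
- slim_jar_mid (a point): Middle, 36 mm above its foot, of a slim glass jar 39 mm in diameter, 73 mm high, with a flat metal cap. Loose on the tray, about 48 mm from the axis.
- square_tin_mid (a point): Middle, 35 mm above its foot, of a rectangular metal tin 40 x 48 mm, 70 mm high. Loose on the tray, about 48 mm from the axis.
- ramekin_mid (a point): Middle, 20 mm above its foot, of an open earthenware cup, 56 mm in diameter, 40 mm high. Loose on the tray, about 48 mm from the axis.
- big_can_mid (a point): Middle, 52 mm above its foot, of a can 74 mm in diameter and 105 mm high, loose on the table to the left of the carousel.
Things that resemble listed ones, but are neither listed nor needed, are in the scene too. What is shaped like the part that bears ramekin_mid but green is not meant.

How it is judged:
By the outcome, as a careful person would: the job done as asked, in the order asked, and still so for the second after the job is handed in, with the robot touching nothing.
It also fails if it takes over 48 s, if anything falls off the work surface, if the arm or the gripper's body presses on something with over 40 N, if the wrist force passes 120 N, or if a joint passes its speed limit or range.

ROBOT

A 6-joint arm with a two-finger parallel gripper is mounted at the origin on the work surface. World frame = base frame: x ahead of the robot, y to its left, z up, the work surface at z = 0. Lengths are in m, angles in rad, forces in N, time in s.
With the tool pointing down it reaches from about 0.3 to 0.85 m from the base axis. Payload 4.2 kg.
Tool frame: the origin (TCP) lies midway between the tips of the shut fingers; the grasp point (between the pads) lies 19 mm behind it; z points along the fingers, y is the direction in which the jaws open and shut (so a half turn about z gives the same grasp; the last joint's range is limited). The gripper opens to 91 mm and grips with 3 to 60 N. Pads are 32 mm wide; open, the fingers measure 118 mm over their backs; the gripper's body (76 mm by 178 mm) begins 60 mm behind the grasp point.
Start: joints at [1.265, 0.32, 1.565, -0, 1.257, -0.02], TCP at [0.162, 0.552, 0.179] pointing down, gripper open.
Joint ranges: [-3.11, 3.11], [-0.84, 2.01], [0.21, 2.61], [-1.34, 4.49], [0.05, 2.63], [-2.56, 2.56]. Speed limits (rad/s): [2.57, 2.57, 3.14, 3.14, 3.14, 3.14].

INTERFACE

Orientations are given as a 3x3 rotation matrix whose columns are the frame's x, y, z axes.
In Python, from plant import robot gives the robot as it stands. The module is installed in compiled form; this text tells all that it offers. Calls block until the motion is done:
- robot.move_ptp(position, orientation): joint-space move of the TCP to a pose.
- robot.move_linear(position, ori=None, velocity=0.15, guard=None): straight line of the TCP; ori=None keeps the orientation; velocity is the mean speed in m/s. With guard (N) it stops when the force on the tool has changed by that much, and returns True; else False.
- robot.move_j(angles): joint-space move.
- robot.command_gripper(opening, force=None): finger opening in m; force is the grip in N (None keeps the last); returns when the fingers have stopped.
- robot.hold(seconds).
- robot.inverse_kinematics(position, orientation): joint angles nearest the present ones, or None.
- robot.camera(name): name is "scene" or "top"; returns (picture, depth): 400x640x3 uint8, red, green, blue; 400x640 float32, m along the optical axis (not along the pixel's ray), 0 where there is no reading.
- robot.get_calibration(name): a dict with "intrinsics" (3x3 intrinsics, pixels), "T" (4x4, takes a point from camera to world coordinates). Camera axes: x right, y up, looking along -z (the intrinsics and any distortion apply to the point x, -y, -z); pixel columns grow to the right and rows downward; lengths in m; the calibration is good to about 2 mm. A picture is of the moment at which its call begins. get_calibration takes no time and is no camera call.
A pose or a line that the arm cannot do raises robot.PlanningError and nothing moves.
- robot.hand_in(): hands the job in, once; it reports no verdict.
Trained networks look in the newest picture that a camera, given by its name, has taken for a name from the list of things; names that differ only in an ending like _2 or _b are one class to them, and where a whole thing is asked for, a point or a joint stands for the part that bears it (a point fixed in the world has none). Each returns a list of dicts, best first, with "score" (0 to 1); they miss things now and then, are a little off and sometimes report something else, mostly with a low value. They report only what shows in the picture. A call takes as long as a camera call. They do not tell look-alikes from the thing itself.
- robot.regions_of(name, camera): "pixels" (400x640 bool, what is visible of it) and "position" ([column, row] in pixels, amid what is visible of it).
Readings, each from a call of its own:
- robot.current_t(): time.
- robot.current_joint_positions(): joint angles.
- robot.current_joint_velocities(): joint speeds.
- robot.current_effort(): joint torques, N m.
- robot.current_eef_pos(): TCP position.
- robot.current_tcp_rot(): TCP orientation.
- robot.current_force(): force on the tool from outside, world axes, zero at the start.
- robot.current_moment(): the same for the moment, N m.
- robot.current_grip_width(): finger opening in m.
Only numpy, scipy, OpenCV 4.12 (cv2) and the standard library are available. Lean on these libraries where they do the work, as an engineer would, in place of code of your own. Each camera call takes 0.05 s, during which the arm holds its last target.

## Working session

There is one attempt and no reset: what is moved stays moved. The work goes in short steps, each a Python script; the robot and the scene stay as the last script left them, time stands still between calls to the robot, and variables do not carry over. Pictures are saved under pics/ and viewed, and the job is handed in when it is done.

```bash
mkdir -p pics; ls; cat > h.py <<'E'
from plant import robot
import numpy as np, cv2
def snap(n,tag):
    p,d=robot.camera(n); cv2.imwrite(f'pics/{tag}.png',p[:,:,::-1]); np.savez(f'pics/{tag}.npz',p=p,d=d); return p,d
def cloud(n,d):
    c=robot.get_calibration(n);K=c['intrinsics'];T=c['T']
    v,u=np.mgrid[:d.shape[0],:d.shape[1]]
    X=np.stack([(u-K[0,2])/K[0,0]*d,-(v-K[1,2])/K[1,1]*d,-d],-1)
    return X@T[:3,:3].T+T[:3,3]
E
python3 - <<'E'
from h import *
for n in('scene','top'):
    p,d=snap(n,n+'0'); c=robot.get_calibration(n); print(n,{k:np.round(v,3).tolist() for k,v in c.items()})
    P=cloud(n,d)
    for k in ['tray_top','knob_jar_mid','slim_jar_mid','square_tin_mid','ramekin_mid','big_can_mid','stand']:
        for r in robot.regions_of(k,n)[:3]:
            m=r['pixels']&(d>0); q=P[m]
            print(k,round(r['score'],2),np.round(r['position']),m.sum(),np.round(np.median(q,0),3),np.round(np.percentile(q[:,2],98),3))
print(robot.current_t())
E
```

```text
pics
scene {'intrinsics': [[494.267, 0.0, 322.757], [0.0, 494.267, 201.591], [0.0, 0.0, 1.0]], 'T': [[0.87, -0.421, 0.257, 0.759], [0.493, 0.751, -0.439, -0.431], [-0.008, 0.509, 0.861, 0.994], [0.0, 0.0, 0.0, 1.0]]}
tray_top 0.68 [343. 258.] 9301 [ 0.599 -0.038  0.045] 0.075
knob_jar_mid 0.89 [350. 221.] 741 [0.563 0.015 0.095] 0.116
slim_jar_mid 0.76 [375. 238.] 503 [0.63  0.001 0.115] 0.121
slim_jar_mid 0.57 [275. 243.] 731 [ 0.427 -0.073  0.011] 0.038
square_tin_mid 0.91 [358. 263.] 725 [ 0.621 -0.065  0.114] 0.118
ramekin_mid 0.97 [204. 250.] 602 [ 0.299 -0.164  0.021] 0.042
ramekin_mid 0.78 [329. 244.] 677 [ 0.545 -0.038  0.063] 0.086
ramekin_mid 0.66 [226. 316.] 677 [ 0.427 -0.264  0.018] 0.042
big_can_mid 0.55 [422. 128.] 1323 [0.583 0.331 0.089] 0.108
big_can_mid 0.21 [329. 243.] 637 [ 0.544 -0.038  0.066] 0.086
stand 0.76 [273. 242.] 723 [ 0.426 -0.073  0.011] 0.036
top {'intrinsics': [[519.12, 0.0, 321.214], [0.0, 519.12, 202.913], [0.0, 0.0, 1.0]], 'T': [[0.009, 0.991, -0.131, 0.295], [-1.0, 0.008, -0.008, 0.037], [-0.007, 0.131, 0.991, 1.453], [0.0, 0.0, 0.0, 1.0]]}
tray_top 0.64 [347. 167.] 5962 [ 0.587 -0.017  0.045] 0.075
knob_jar_mid 0.91 [329. 176.] 376 [0.553 0.023 0.096] 0.117
knob_jar_mid 0.47 [342. 165.] 6034 [ 0.587 -0.017  0.046] 0.077
slim_jar_mid 0.65 [336. 148.] 254 [0.621 0.01  0.116] 0.122
square_tin_mid 0.64 [359. 150.] 380 [ 0.614 -0.056  0.114] 0.121
ramekin_mid 0.84 [356. 177.] 328 [ 0.552 -0.047  0.056] 0.089
ramekin_mid 0.72 [436. 225.] 339 [ 0.436 -0.272  0.014] 0.044
ramekin_mid 0.68 [434. 193.] 309 [ 0.525 -0.272  0.013] 0.044
big_can_mid 0.77 [210. 168.] 833 [0.571 0.345 0.103] 0.111
stand 0.59 [362. 223.] 504 [ 0.423 -0.066  0.012] 0.039
stand 0.31 [356. 176.] 338 [ 0.551 -0.045  0.058] 0.089
stand 0.26 [335. 144.] 213 [0.62  0.008 0.116] 0.123
0.8
```

```bash
python3 - <<'E'
import cv2
a=cv2.imread('pics/scene0.png');b=cv2.imread('pics/top0.png')
cv2.imwrite('pics/s0c.png',cv2.resize(a[150:350,170:470],None,fx=2.6,fy=2.6,interpolation=2))
cv2.imwrite('pics/t0c.png',cv2.resize(b[90:270,240:480],None,fx=3.2,fy=3.2,interpolation=2))
E
```

```text
(no output)
```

View pics/scene0.png

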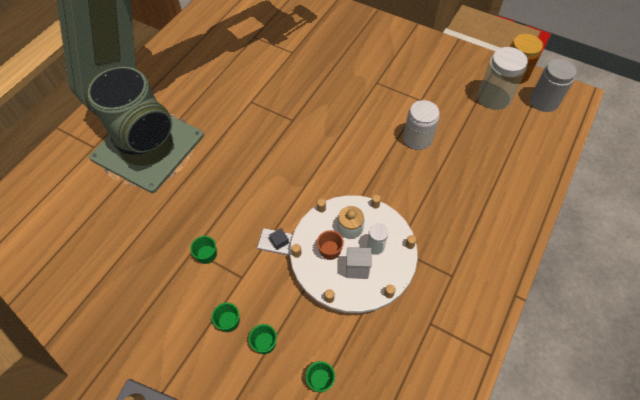

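View pics/s0c.png

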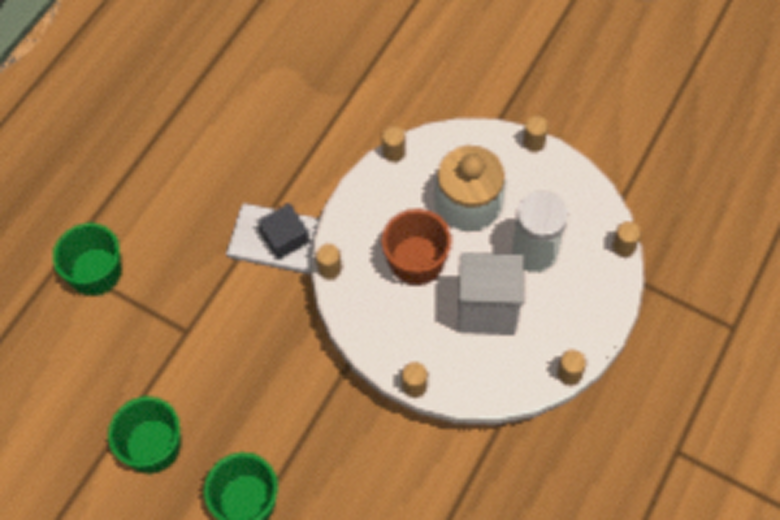

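View pics/t0c.png

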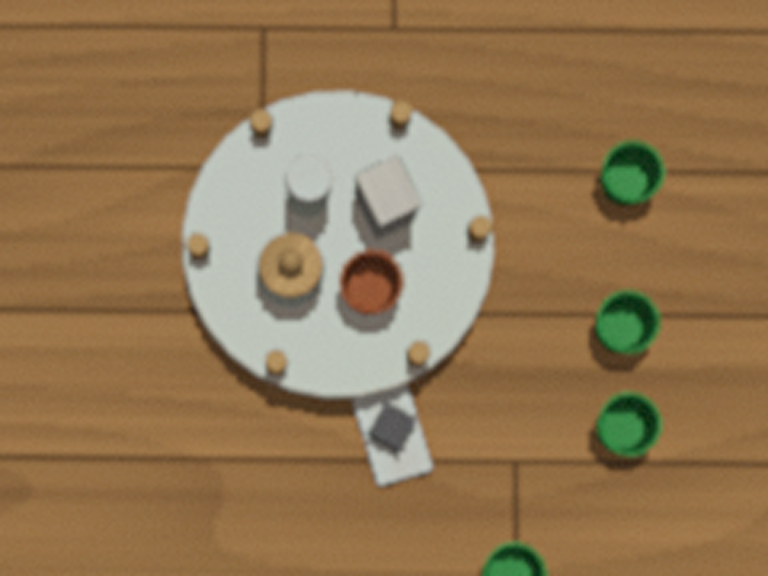

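The wanted jar is the only one with a ball knob: scene (350,221), top (329,176). The things it could be mistaken for are the slim jar (378,238), the big can (422,125), and the far jars (508,75), (527,45) and (558,85). None of those has a knob. The brown ramekin is at (330,244), and the crop confirms the choice. Next I work out the geometry.

```bash
cat >> h.py <<'E'
from scipy.optimize import least_squares
def measure(verbose=True,tag='m',cams=('top','scene')):
    out={}
    for n in cams:
        p,d=snap(n,tag+n); P=cloud(n,d); rgb=p.astype(int)
        near=(d>0)&(np.hypot(P[...,0]-.6,P[...,1]+.02)<.3)
        m=near&(abs(P[...,2]-.045)<.004)&(rgb.min(2)>110)
        mm=cv2.morphologyEx(m.astype(np.uint8),cv2.MORPH_OPEN,np.ones((3,3)))
        nl,l,st,_=cv2.connectedComponentsWithStats(mm); k=1+st[1:,4].argmax()
        q=P[l==k][:,:2]
        h=cv2.convexHull(q.astype(np.float32))[:,0]
        f=least_squares(lambda c:np.hypot(h[:,0]-c[0],h[:,1]-c[1])-.134,h.mean(0),loss='soft_l1',f_scale=.002)
        c=f.x
        R=np.hypot(P[...,0]-c[0],P[...,1]-c[1])
        # pegs
        pm=near&(P[...,2]>.068)&(P[...,2]<.08)&(abs(R-.12)<.015)
        nl,l,st,_=cv2.connectedComponentsWithStats(pm.astype(np.uint8))
        pegs=[]
        for k in range(1,nl):
            if st[k,4]<8: continue
            q=P[l==k][:,:2].mean(0); pegs.append((q,st[k,4]))
        # pointer: dark
        dm=near&(rgb.max(2)<90)&(abs(P[...,2]-.034)<.006)&(abs(R-.165)<.04)
        ptr=P[dm][:,:2].mean(0) if dm.sum()>5 else None
        r=robot.regions_of('knob_jar_mid',n)
        jar=None
        if r:
            jm=r[0]['pixels']&(d>0)&(P[...,2]>.09)&(P[...,2]<.104)
            jm2=r[0]['pixels']&(d>0)&(P[...,2]>.106)
            h=cv2.minEnclosingCircle(P[jm|jm2][:,:2].astype(np.float32)) if jm.sum()>5 else None
            jar=(h, P[jm2][:,:2].mean(0) if jm2.any() else None)
        print(n,'c',np.round(c,4),'rms',np.round(np.sqrt(np.mean(f.fun**2)),4))
        A=lambda q:np.degrees(np.arctan2(q[1]-c[1],q[0]-c[0]))
        for q,s in pegs: print('  peg',np.round(q,4),s,'ang %.1f r %.4f'%(A(q),np.hypot(*(q-c))))
        if ptr is not None: print('  ptr',np.round(ptr,4),dm.sum(),'ang %.1f r %.4f'%(A(ptr),np.hypot(*(ptr-c))))
        if jar and jar[0]: 
            for q in (np.array(jar[0][0]),jar[1]):
                if q is not None: print('  jar',np.round(q,4),'ang %.1f r %.4f'%(A(q),np.hypot(*(q-c))))
            print('   rad',round(jar[0][1],4))
        # others z levels on tray
    return
E
python3 - <<'E'
from h import *
measure()
print(robot.current_t(), robot.current_force())
E
```

```text
top c [0.5761 0.0032] rms 0.0286
  peg [0.6872 0.0493] 37 ang 22.5 r 0.1203
  peg [ 0.6895 -0.0673] 9 ang -31.9 r 0.1335
  peg [ 0.4889 -0.0846] 43 ang -134.8 r 0.1238
  peg [0.4746 0.0376] 11 ang 161.3 r 0.1072
  ptr [ 0.4263 -0.0662] 44 ang -155.1 r 0.1651
  jar [0.5592 0.024 ] ang 129.2 r 0.0268
  jar [0.5577 0.0233] ang 132.5 r 0.0273
   rad 0.0273
scene c [ 0.5888 -0.0166] rms 0.0007
  peg [0.5808 0.1011] 63 ang 93.9 r 0.1179
  peg [0.4823 0.0341] 61 ang 154.5 r 0.1180
  peg [0.6881 0.0492] 72 ang 33.5 r 0.1191
  peg [ 0.4901 -0.0849] 71 ang -145.3 r 0.1200
  peg [ 0.6965 -0.0701] 78 ang -26.4 r 0.1203
  peg [ 0.5975 -0.1373] 81 ang -85.8 r 0.1211
  ptr [ 0.4336 -0.0678] 182 ang -161.7 r 0.1634
  jar [0.5603 0.0249] ang 124.4 r 0.0503
  jar [0.5598 0.0226] ang 126.4 r 0.0487
   rad 0.0279
1.0 [-0.90403515 -0.28016071 -0.41428379]
```

```bash
cat >> h.py <<'E'
def toplane(n,uv,z):
    c=robot.get_calibration(n);K=c['intrinsics'];T=c['T'];uv=np.atleast_2d(uv).astype(float)
    r=np.stack([(uv[:,0]-K[0,2])/K[0,0],-(uv[:,1]-K[1,2])/K[1,1],-np.ones(len(uv))],-1)@T[:3,:3].T
    s=(z-T[2,3])/r[:,2]; return (T[:3,3]+r*s[:,None])[:,:2]
def rect(n,rgb,x0=.37,x1=.77,y0=-.22,y1=.18,z=.045,s=1000):
    # orthorectify plane z: image col -> x, row -> -y ; 1 px = 1/s m
    c=robot.get_calibration(n);K=c['intrinsics'];T=np.linalg.inv(c['T'])
    X,Y=np.meshgrid(np.arange(x0,x1,1/s),np.arange(y1,y0,-1/s))
    q=np.stack([X,Y,np.full_like(X,z)],-1)@T[:3,:3].T+T[:3,3]
    u=K[0,0]*q[...,0]/-q[...,2]+K[0,2]; v=K[1,1]*-q[...,1]/-q[...,2]+K[1,2]
    return cv2.remap(rgb,u.astype(np.float32),v.astype(np.float32),cv2.INTER_CUBIC)
E
python3 - <<'E'
from h import *
o=[]
for n in('top','scene'):
    p=np.load(f'pics/{n}0.npz')['p'][:,:,::-1].copy()
    a=rect(n,p,z=.045); b=rect(n,p,x0=.37,x1=.47,y0=-.12,y1=-.02,z=.034,s=4000)
    cv2.circle(a,(219,197),135,(0,0,255),1)
    o.append(np.hstack([a,b]))
    h=b.max(2); m=(h<85).astype(np.uint8)
    cs,_=cv2.findContours(m,0,2); k=max(cs,key=cv2.contourArea); print(n,cv2.minAreaRect(k))
    (cx,cy),_,_=cv2.minAreaRect(k); x=.37+cx/4000;y=-.02-cy/4000; print(x,y,np.degrees(np.arctan2(y+.0175,x-.589)))
cv2.imwrite('pics/rect_t.png',o[0]);cv2.imwrite('pics/rect_s.png',o[1])
E
```

```text
top ((182.55149841308594, 152.28330993652344), (27.67401695251465, 103.55191040039062), 29.31000328063965)
0.4156378746032715 -0.058070827484130866 -166.82847650221274
scene ((260.9338684082031, 199.32786560058594), (152.4058837890625, 134.18211364746094), 27.34987449645996)
0.4352334671020508 -0.06983196640014648 -161.20481899086585
```

View pics/rect_t.png

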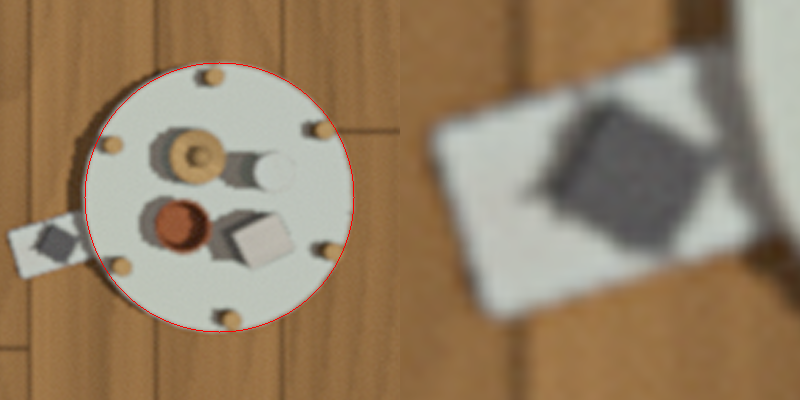

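View pics/rect_s.png

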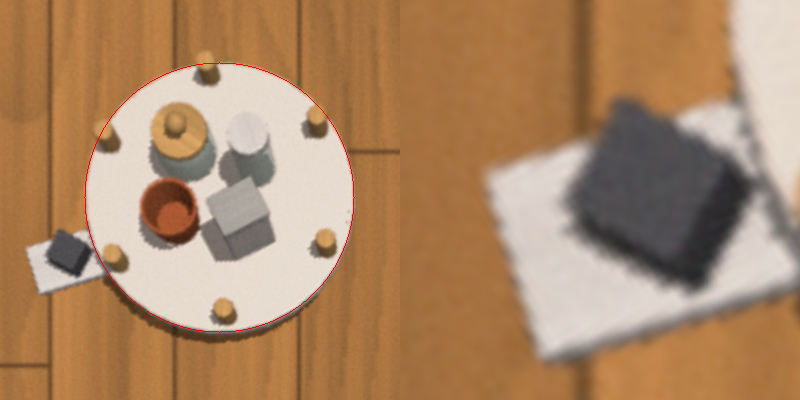

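```bash
cat >> h.py <<'E'
C=np.array([.589,-.0172]); RT=.123; Z=.055
def pose(th,flip=0,z=Z,r=RT):
    a=np.radians(th); t=np.array([-np.sin(a),np.cos(a),0])*(1-2*flip); zz=np.array([0,0,-1.])
    x=np.cross(t,zz); return np.array([C[0]+r*np.cos(a),C[1]+r*np.sin(a),z]),np.stack([x,t,zz],1)
E
python3 - <<'E'
from h import *
print(np.round(robot.current_tcp_rot(),2))
for f in(0,1):
    for th in (134,154,174,194,214,224):
        q=robot.inverse_kinematics(*pose(th,f)); print(f,th,None if q is None else np.round(q,2))
E
```

```text
[[-0.96  0.28  0.  ]
 [ 0.28  0.96  0.  ]
 [ 0.    0.   -1.  ]]
0 134 [ 0.12  0.33  1.89 -0.    0.92  2.49]
0 154 [ 0.05  0.29  1.96 -0.    0.89  2.08]
0 174 [-0.03  0.27  1.98 -0.    0.88  1.64]
0 194 [-0.12  0.28  1.97 -0.    0.89  1.2 ]
0 214 [-0.2   0.31  1.92 -0.    0.9   0.78]
0 224 [-0.22  0.34  1.89 -0.    0.92  0.58]
1 134 [ 0.12  0.33  1.89 -0.    0.92 -0.65]
1 154 [ 0.05  0.29  1.96 -0.    0.89 -1.06]
1 174 [-0.03  0.27  1.98 -0.    0.88 -1.5 ]
1 194 [-0.12  0.28  1.97 -0.    0.89 -1.94]
1 214 [-0.2   0.31  1.92 -0.    0.9  -2.36]
1 224 None
```

```bash
python3 - <<'E'
from h import *
robot.command_gripper(0.0,10)
p,R=pose(134,0,z=.20)
robot.move_ptp(p,R); print('t',robot.current_t())
p,R=pose(134); 
print(robot.move_linear(p,R,velocity=.08,guard=8), robot.current_eef_pos(),robot.current_force(),robot.current_t(),robot.current_grip_width())
snap('scene','s1')
E
python3 -c "
import cv2;a=cv2.imread('pics/s1.png');cv2.imwrite('pics/s1c.png',cv2.resize(a[130:350,200:500],None,fx=2.6,fy=2.6))"
```

```text
t 4.5167
False [0.50389284 0.07131659 0.05540427] [ 0.44711111 -0.79106668 -0.11444831] 6.4833 0.000574545511081696
```

View pics/s1c.png

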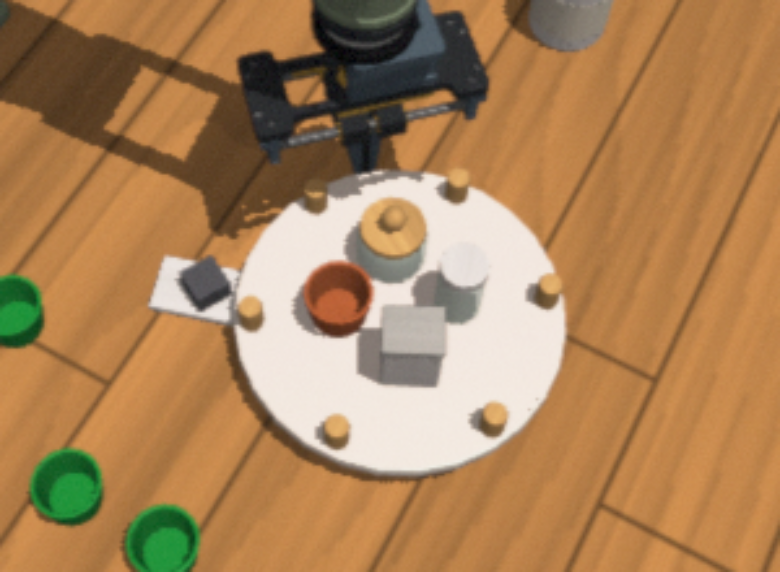

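The fingertip is at the rim, clear of the jar and the two neighbouring pegs at crop (316,195) and (457,185). Now I push along the arc.

```bash
python3 - <<'E'
from h import *
for i,th in enumerate([140,145,152,160,168,176,184,192,200,206]):
    p,R=pose(th); g=robot.move_linear(p,R,velocity=.025 if th<=145 else .04,guard=10)
    print(th,g,np.round(robot.current_force(),1),round(robot.current_t(),2))
    if g: break
    if th==152: snap('scene','s2a')
robot.hold(.3)
measure(tag='m2')
print(robot.current_t())
E
python3 -c "
import cv2;a=cv2.imread('pics/m2scene.png');cv2.imwrite('pics/s2c.png',cv2.resize(a[130:350,200:500],None,fx=2.6,fy=2.6))"
```

```text
140 False [ 0.5  0.4 -1.4] 7.2
145 False [-0.4 -0.1 -0.4] 7.78
152 False [-0.   0.  -0.2] 8.31
160 False [ 0.5 -0.5  0.2] 8.93
168 False [ 0.1 -0.7 -0.3] 9.51
176 False [ 0.4  0.1 -0.1] 10.08
184 False [-0.9 -0.   0.3] 10.66
192 False [ 0.1  0.4 -0.1] 11.23
200 False [0.1 0.7 0.2] 11.81
206 False [ 0.4  0.3 -0.5] 12.28
top c [ 0.5569 -0.0056] rms 0.015
  peg [ 0.5962 -0.1316] 12 ang -72.7 r 0.1320
  peg [0.5802 0.1035] 32 ang 78.0 r 0.1116
  jar [0.559  0.0236] ang 85.9 r 0.0293
  jar [0.5578 0.0236] ang 88.2 r 0.0291
   rad 0.027
scene c [ 0.5888 -0.0167] rms 0.0014
  peg [0.5809 0.1012] 63 ang 93.9 r 0.1182
  peg [0.482  0.0339] 64 ang 154.6 r 0.1182
  peg [0.6882 0.0492] 75 ang 33.6 r 0.1192
  peg [ 0.6963 -0.0703] 81 ang -26.5 r 0.1201
  peg [ 0.5976 -0.1373] 82 ang -85.8 r 0.1209
  ptr [ 0.4289 -0.0562] 33 ang -166.1 r 0.1648
  jar [0.56   0.0211] ang 127.3 r 0.0476
  jar [0.5598 0.0224] ang 126.6 r 0.0487
   rad 0.0259
12.7833
```

View pics/s2c.png

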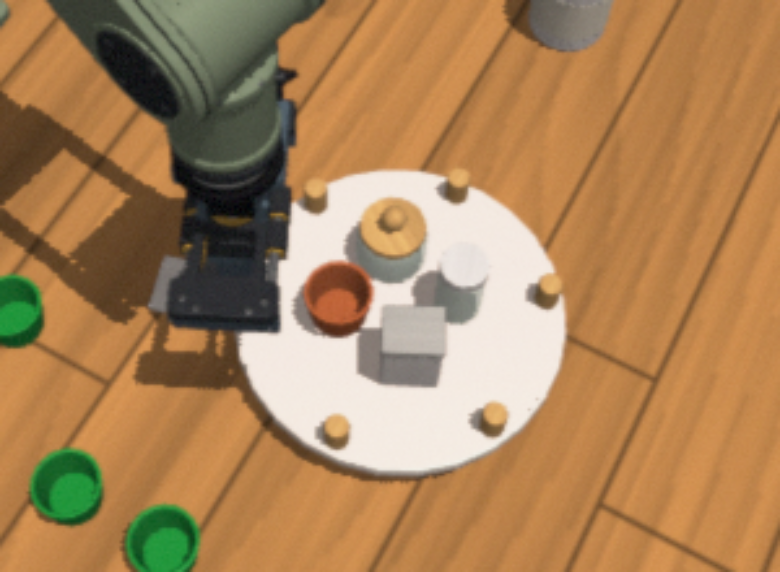

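```bash
python3 - <<'E'
from h import *
print(robot.current_eef_pos(),pose(206)[0],np.round(robot.current_tcp_rot(),2))
def proj(n,X):
    c=robot.get_calibration(n);K=c['intrinsics'];T=np.linalg.inv(c['T']);q=T[:3,:3]@X+T[:3,3];return np.array([K[0,0]*q[0]/-q[2]+K[0,2],-K[1,1]*q[1]/-q[2]+K[1,2]])
for n,f,P in (('scene','s1',pose(134)[0]),('scene','m2scene',pose(206)[0]),('top','m2top',pose(206)[0]),('scene','s2a',pose(152)[0])):
    print(n,f,proj(n,P))
    a=cv2.imread(f'pics/{f}.png');u,v=proj(n,P).astype(int);cv2.drawMarker(a,(u,v),(0,0,255),0,7,1)
    cv2.imwrite(f'pics/{f}_p.png',cv2.resize(a[v-60:v+60,u-90:u+90],None,fx=2.2,fy=2.2))
ims=[cv2.imread(f'pics/{f}_p.png') for f in('s1','s2a','m2scene','m2top')]
cv2.imwrite('pics/pp.png',np.vstack([np.hstack(ims[:2]),np.hstack(ims[2:])]))
E
```

```text
[ 0.47842818 -0.07108192  0.05502114] [ 0.47844833 -0.07111965  0.055     ] [[ 0.9   0.44  0.  ]
 [ 0.44 -0.9   0.  ]
 [ 0.   -0.   -1.  ]]
scene s1 [337.62754261 198.43885223]
scene m2scene [294.62853931 244.09318224]
top m2top [365.06103668 204.00826742]
scene s2a [321.68637731 204.47042502]
```

View pics/pp.png

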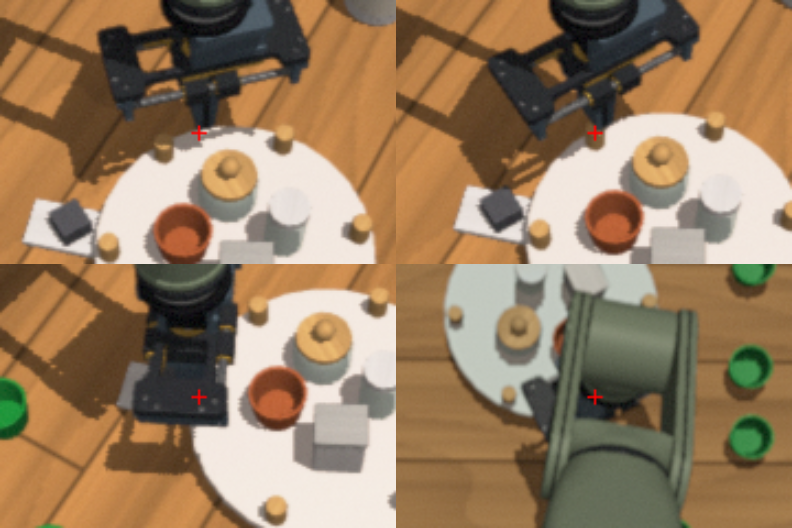

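```bash
python3 - <<'E'
from h import *
for f,uv in (('s1',(337,198)),('s2a',(321,204))):
    d=np.load(f'pics/{f}.npz');P=cloud('scene',d['d']);u,v=uv
    rgb=d['p'].astype(int)
    m=(rgb.max(2)<110)&(d['d']>0)&(P[...,2]>.048)
    m[:v-35]=0;m[v+25:]=0;m[:,:u-20]=0;m[:,u+30:]=0
    for r in range(v-25,v+8,2):
        c=np.where(m[r])[0]
        if len(c): print(f,r,c.min(),c.max(),np.round(np.median(P[r][m[r]],0),3), np.round(P[r,c.min()],3),np.round(P[r,c.max()],3))
E
```

```text
s1 173 317 366 [0.515 0.051 0.194] [0.485 0.017 0.212] [0.56  0.08  0.185]
s1 175 317 360 [0.521 0.052 0.193] [0.484 0.019 0.203] [0.551 0.072 0.182]
s1 177 329 356 [0.525 0.045 0.191] [0.502 0.034 0.189] [0.547 0.062 0.185]
s1 179 325 355 [0.525 0.04  0.186] [0.496 0.03  0.183] [0.545 0.062 0.176]
s1 181 317 353 [0.517 0.034 0.186] [0.486 0.015 0.187] [0.544 0.056 0.177]
s1 183 318 346 [0.516 0.031 0.182] [0.49  0.012 0.188] [0.522 0.07  0.135]
s1 185 331 345 [0.513 0.056 0.138] [0.511 0.027 0.177] [0.522 0.066 0.133]
s1 187 333 345 [0.512 0.06  0.127] [0.495 0.064 0.106] [0.522 0.067 0.122]
s1 189 334 344 [0.513 0.058 0.119] [0.501 0.058 0.11 ] [0.52  0.066 0.115]
s1 191 334 344 [0.512 0.061 0.11 ] [0.5   0.06  0.098] [0.522 0.064 0.111]
s1 193 335 344 [0.513 0.06  0.103] [0.507 0.052 0.107] [0.521 0.065 0.101]
s1 195 336 343 [0.514 0.06  0.095] [0.509 0.052 0.101] [0.52  0.064 0.093]
s1 199 318 323 [0.477 0.041 0.075] [0.472 0.04  0.072] [0.482 0.044 0.075]
s1 201 317 317 [0.473 0.033 0.075] [0.473 0.033 0.075] [0.473 0.033 0.075]
s1 203 325 325 [0.49  0.039 0.072] [0.49  0.039 0.
[... 645 characters left out ...]
125]
s2a 193 301 329 [0.489 0.027 0.129] [ 0.481 -0.035  0.21 ] [0.499 0.041 0.117]
s2a 195 301 329 [0.486 0.026 0.124] [ 0.482 -0.037  0.207] [0.498 0.041 0.108]
s2a 197 301 329 [0.489 0.027 0.114] [ 0.477 -0.03   0.186] [0.499 0.041 0.101]
s2a 199 301 328 [0.491 0.028 0.103] [ 0.477 -0.031  0.18 ] [0.498 0.037 0.098]
s2a 201 317 325 [0.49  0.03  0.096] [0.472 0.035 0.071] [0.493 0.033 0.092]
s2a 203 317 324 [0.485 0.036 0.072] [0.474 0.031 0.071] [0.488 0.037 0.073]
s2a 205 317 319 [0.479 0.027 0.071] [0.477 0.027 0.07 ] [0.481 0.028 0.071]
s2a 207 317 320 [0.481 0.027 0.065] [0.476 0.027 0.06 ] [0.483 0.029 0.064]
s2a 209 317 319 [0.479 0.028 0.055] [0.476 0.028 0.05 ] [0.481 0.028 0.055]
```

The tray has not moved. The depth data puts the fingertips about 35 mm above the reported TCP height, at z of about 0.09 instead of 0.055, so they passed over the pegs. I'll go back and descend in guarded steps, checking the real tip height by camera.

```bash
cat >> h.py <<'E'
def tipz(tag,th):
    p,d=snap('scene',tag);P=cloud('scene',d);rgb=p.astype(int)
    a=np.radians(th);q=P[...,:2]-C
    rad=q@[np.cos(a),np.sin(a)];tan=q@[-np.sin(a),np.cos(a)]
    m=(d>0)&(abs(rad-RT)<.022)&(abs(tan)<.02)&(P[...,2]>.049)&(rgb.max(2)<110)
    z=np.sort(P[...,2][m]); print(tag,'n',m.sum(),'low z',np.round(z[:8],4)); return m
E
python3 - <<'E'
from h import *
p,R=pose(206,z=.08); robot.move_linear(p,R,velocity=.15)
p,R=pose(170,z=.08); robot.move_linear(p,R,velocity=.15)
p,R=pose(134,z=.06); robot.move_linear(p,R,velocity=.15)
tipz('d0',134)
for i,z in enumerate([.045,.033,.024]):
    p,R=pose(134,z=z); g=robot.move_linear(p,R,velocity=.05,guard=5)
    tipz(f'd{i+1}',134); print(g,robot.current_eef_pos(),np.round(robot.current_force(),1),robot.current_t())
    if g: break
E
python3 -c "
import cv2;a=cv2.imread('pics/d3.png');cv2.imwrite('pics/d3c.png',cv2.resize(a[130:330,230:470],None,fx=3.2,fy=3))"
```

```text
d0 n 238 low z [0.0945 0.0949 0.096  0.0976 0.0986 0.0986 0.0986 0.101 ]
d1 n 232 low z [0.0814 0.0819 0.0819 0.0821 0.083  0.0834 0.0845 0.0853]
False [0.50348877 0.07122341 0.04484579] [-0.4 -0.7  0.3] 15.2
d2 n 226 low z [0.0665 0.0679 0.069  0.0711 0.0721 0.0722 0.0726 0.0726]
False [0.50346406 0.07128178 0.03281524] [ 0.7  0.3 -0.3] 15.6417
d3 n 212 low z [0.0567 0.0582 0.0595 0.0596 0.0611 0.0624 0.0626 0.0628]
False [0.50343746 0.07124559 0.02379714] [-0.3 -0.8 -0.2] 16.025
```

View pics/d3c.png

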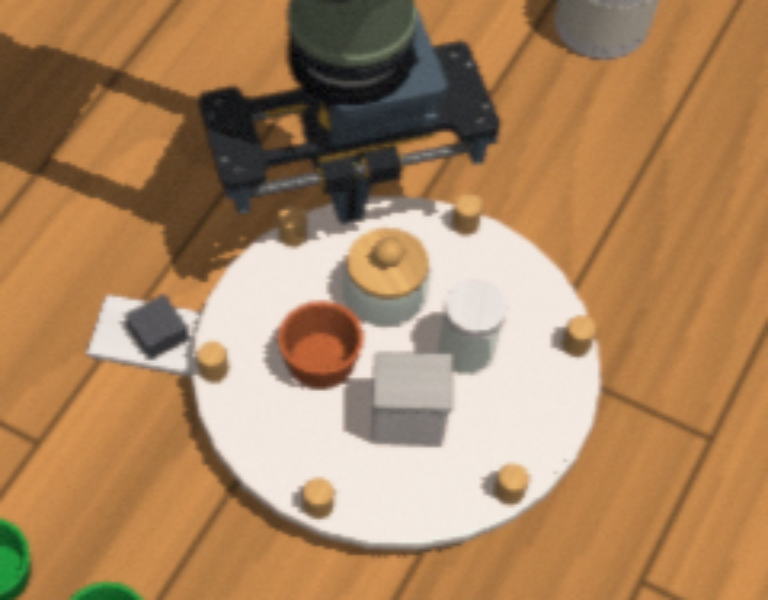

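The tip is now about 12 mm above the tray, between the pegs at crop (292,225) and (467,213), and clear of the knob jar at (388,275). Now I push.

```bash
sed -i 's/Z=.055/Z=.023/' h.py; python3 - <<'E'
from h import *
for i,th in enumerate([140,145,152,160,168]):
    p,R=pose(th); g=robot.move_linear(p,R,velocity=.025 if th<=145 else .04,guard=8)
    print(th,g,np.round(robot.current_force(),1),round(robot.current_t(),2))
    if g: break
robot.hold(.2)
measure(tag='m3',cams=('scene',))
print(robot.current_t())
E
python3 -c "
import cv2;a=cv2.imread('pics/m3scene.png');cv2.imwrite('pics/m3c.png',cv2.resize(a[130:330,230:470],None,fx=3.2,fy=3))"
```

```text
140 False [ 0.3 -0.8 -0.3] 16.69
145 False [ 1.1  0.1 -0.3] 17.27
152 False [0.2 0.6 0.5] 17.8
160 False [ 0.5  0.9 -0.3] 18.38
168 False [0.3 0.5 0.3] 18.95
scene c [ 0.589  -0.0167] rms 0.001
  peg [0.5324 0.0876] 66 ang 118.5 r 0.1186
  peg [ 0.4752 -0.0087] 72 ang 176.0 r 0.1140
  peg [0.6519 0.0837] 67 ang 57.9 r 0.1184
  peg [ 0.526  -0.1195] 73 ang -121.5 r 0.1206
  peg [ 0.7086 -0.0218] 79 ang -2.4 r 0.1197
  peg [ 0.6458 -0.1235] 82 ang -62.0 r 0.1210
  ptr [ 0.4319 -0.0662] 199 ang -162.5 r 0.1647
  jar [0.5448 0.0085] ang 150.4 r 0.0509
  jar [0.5457 0.0065] ang 151.8 r 0.0491
   rad 0.0273
19.25
```

View pics/m3c.png

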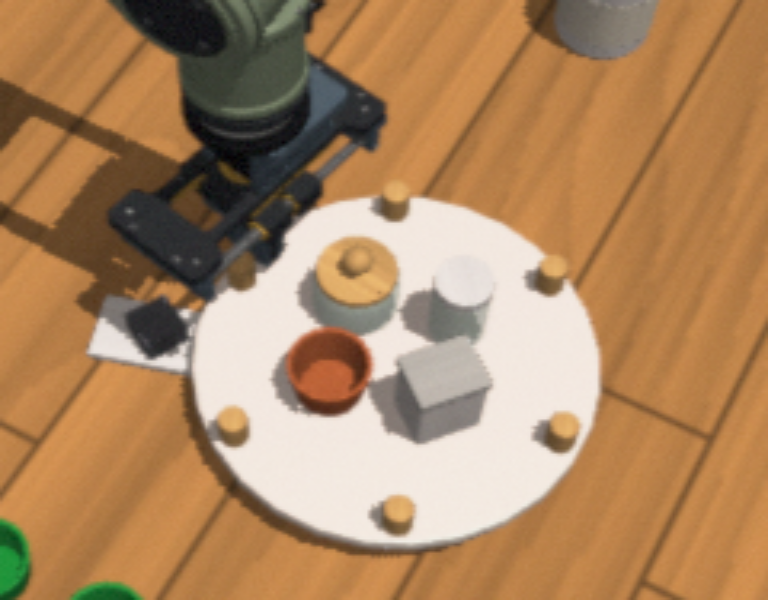

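```bash
python3 - <<'E'
from h import *
for i,th in enumerate([176,184,192,200,207,211]):
    p,R=pose(th); g=robot.move_linear(p,R,velocity=.04 if th<205 else .025,guard=8)
    print(th,g,np.round(robot.current_force(),1),round(robot.current_t(),2))
    if g: break
robot.hold(.2)
measure(tag='m4',cams=('scene',))
print(robot.current_t())
E
python3 -c "
import cv2;a=cv2.imread('pics/m4scene.png');cv2.imwrite('pics/m4c.png',cv2.resize(a[130:330,230:470],None,fx=3.2,fy=3))"
```

```text
176 False [-0.4  0.3 -0.1] 19.82
184 False [-0.5 -0.3  0.1] 20.4
192 False [ 0.4  0.3 -0.1] 20.98
200 False [0.2 0.1 0.5] 21.55
207 False [-0.2  0.2 -0.9] 22.3
211 False [-0.3 -0.5 -0.9] 22.79
scene c [ 0.5893 -0.0168] rms 0.0021
  peg [0.5663 0.0999] 61 ang 101.1 r 0.1189
  peg [0.4764 0.021 ] 65 ang 161.5 r 0.1190
  peg [0.6795 0.0605] 68 ang 40.6 r 0.1188
  peg [ 0.7022 -0.0568] 80 ang -19.5 r 0.1198
  peg [ 0.6118 -0.1354] 81 ang -79.2 r 0.1208
  ptr [ 0.4183 -0.073 ] 10 ang -161.8 r 0.1800
  jar [ 0.5391 -0.0281] ang -167.3 r 0.0515
  jar [ 0.5402 -0.03  ] ang -164.9 r 0.0509
   rad 0.0273
23.0917
```

View pics/m4c.png

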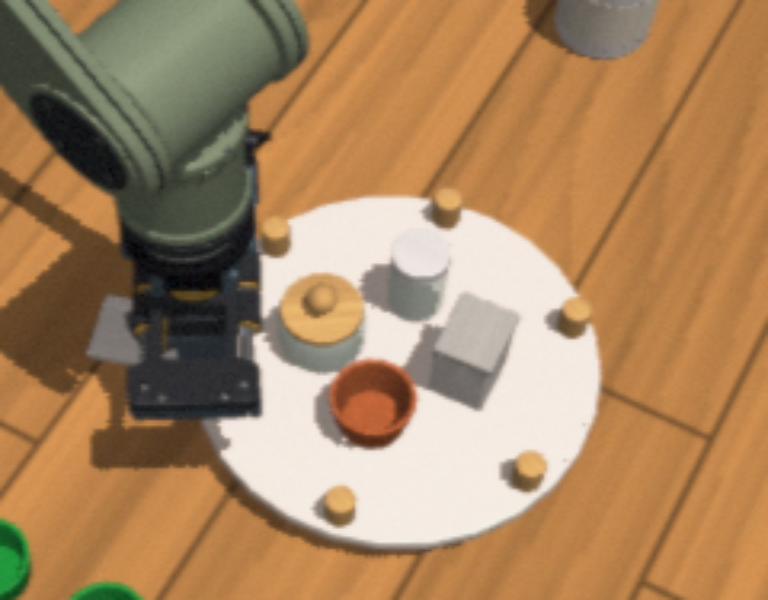

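```bash
python3 - <<'E'
from h import *
p,R=pose(214.7); print(robot.move_linear(p,R,velocity=.02,guard=8))
robot.hold(.3)
p,R=pose(208); robot.move_linear(p,R,velocity=.05)
p,R=pose(208,z=.16); robot.move_linear(p,R,velocity=.12)
robot.move_ptp([.25,.40,.25],R); print(robot.current_t())
measure(tag='m5')
print(robot.current_t(),robot.current_eef_pos())
o=[]
for n in('top','scene'):
    p=np.load(f'pics/m5{n}.npz')['p'][:,:,::-1].copy(); o.append(rect(n,p,z=.045))
cv2.imwrite('pics/m5r.png',np.hstack(o))
E
```

```text
False
27.6083
top c [ 0.6266 -0.0509] rms 0.0224
  peg [0.6728 0.0661] 41 ang 68.4 r 0.1259
  peg [ 0.5153 -0.0245] 19 ang 166.6 r 0.1144
  peg [ 0.506  -0.1003] 20 ang -157.7 r 0.1302
  ptr [ 0.4482 -0.0826] 11 ang -169.9 r 0.1811
  jar [ 0.5395 -0.0319] ang 167.7 r 0.0891
  jar [ 0.5384 -0.0314] ang 167.5 r 0.0903
   rad 0.0266
scene c [ 0.5888 -0.0168] rms 0.0005
  peg [0.5592 0.0981] 62 ang 104.4 r 0.1186
  peg [0.4741 0.0139] 66 ang 165.0 r 0.1187
  peg [0.6743 0.0658] 71 ang 44.0 r 0.1189
  peg [ 0.5039 -0.1018] 75 ang -135.0 r 0.1201
  peg [ 0.7042 -0.0501] 81 ang -16.1 r 0.1202
  peg [ 0.6194 -0.1336] 82 ang -75.3 r 0.1207
  ptr [ 0.434  -0.0679] 180 ang -161.7 r 0.1629
  jar [ 0.5402 -0.0311] ang -163.6 r 0.0506
  jar [ 0.5411 -0.0334] ang -160.8 r 0.0505
   rad 0.0272
27.8083 [0.25055333 0.39961864 0.24987305]
```

View pics/m5r.png

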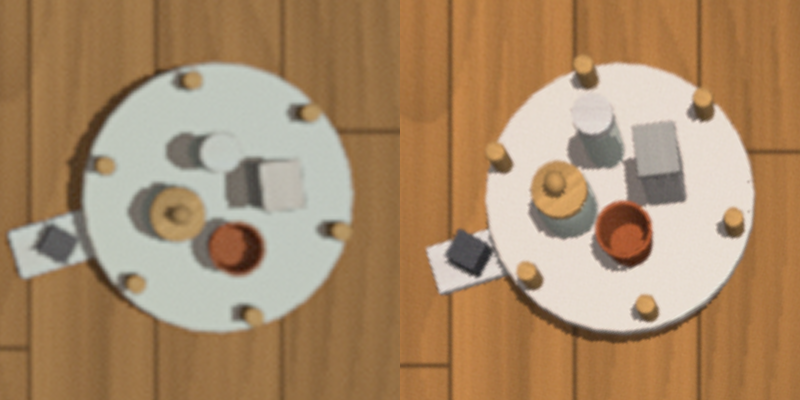

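```bash
python3 - <<'E'
from h import *
robot.hold(.3);print(np.round(robot.current_force(),2),robot.current_t()); robot.hand_in()
E
```

```text
[ 0.19 -0.54 -0.47] 28.1083
the job is handed in; nothing more can be done
```

I turned the tray about 70° counter-clockwise by pushing one rim peg with the closed fingertips. The knob jar now stands behind the pointer, and the job was handed in at 28 s with the arm well clear.

- **Alignment:** after I let go, the jar and the pointer lay in nearly the same direction from the axis in each camera. The scene camera gave about -162° for both. The top camera gave about -163.8° for the jar and -163.7° for the pointer. I estimate the remaining error at 1–2°.
- **Other things:** everything on the tray still stood upright on its own place. The push force stayed below the 8 N guard the whole time.
- **First pass missed:** the real fingertips sat about 33 mm higher than the reported TCP, so they passed over the peg without touching anything. I corrected for this using the depth picture.
- **Checks that disagreed:** the automatic circle fit of the tray failed in the top camera. I used the tray centre from the scene camera, which agreed with the peg positions and with the flattened top view. I read the pointer's position in the top view by eye.

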